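# Hold the spring probe square on the ringed test spot

## Task

Lift the hand-held probe out of its stand and press its ball tip gently onto the sloping face of the sheet-metal cover, in the middle of the ring mark (not the square one), with the probe square to that face and its spring plunger pushed in about half-way. Touch the coated cover nowhere outside the ring, never press hard, and leave the cover and the other things where they are. Finish while still holding the probe there: the program ends with the probe gripped and pressed steadily on the spot.

Things in the scene. Friction and masses are not known exactly. Their poses are not given: they have to be found in the camera images.
- gauge_grip (a point): Centre of the probe's black round grip (30 mm diameter, 70 mm long: 35 mm above and 35 mm below this point), on the probe's axis, which is its own z, pointing away from the ball tip. Upright at the start. The ball tip ends 110 mm below this point when the plunger is out.
- gauge_tip (a point): Lowest point of the steel ball (10 mm diameter) at the end of the probe's plunger; it lies on the probe's axis 110 mm from gauge_grip with the plunger out. Hangs freely inside the stand's hole at the start.
- plunger (a joint): Travel of the probe's spring plunger into the barrel: 0 = fully out, 0.012 m = pushed fully home. The spring pushes back with 0.8 N at the first touch and 0.4 N more for each mm, so 3.2 N at half travel (6 mm).
- gauge: The whole probe, 160 g. Origin on its axis at the underside of its aluminium collar (42 mm diameter, 8 mm thick), which rests on the stand's top, 43 mm below the grip's centre; z along the axis away from the tip. Below the collar: a steel barrel, 26 mm diameter, 35 mm long, a 10 mm cone, then the thin plunger with its ball.
- stand: Aluminium block, 80 x 80 mm, 75 mm high, fixed to the bench, with an upright through hole of 31 mm diameter in its middle in which the probe hangs by its collar. Origin: centre of its underside. The probe must rise 67 mm for its tip to clear the top.
- cover: Folded grey sheet-metal cover, open at both sides, 127 mm deep (x), 160 mm wide (y), loose on the bench, 1.4 kg. Origin: centre of its underside on the bench; x points from its low front edge (30 mm high) to its tall back (89 mm high). Its flat top face slopes at 25 degrees.
- face: The cover's sloping face, 140 mm along the slope, 160 mm wide. Origin: centre of the black ring mark (35 mm outer, 27 mm inner diameter) on the face's surface, 36 mm to the cover's +y from mid-face; x points up the slope, z square out of the face (25 degrees from vertical, leaning to the low front). A square mark of 29 mm, not to be used, lies 72 mm away towards -y.
- label_roll: Bystander: roll of white labels, 84 mm diameter, 60 mm high, standing on end. Origin: centre of its underside.
- carton: Bystander: closed cardboard carton, 100 x 120 x 70 mm high. Origin: centre of its underside.
- parts_bin: Bystander: open blue bin with steel pins in it, 130 x 100 x 55 mm high. Origin: centre of its underside.

How it is judged (in metres and radians):
On the way:
1. the probe is lifted clear of its stand in the gripper (height (world z) of gauge_tip above 0.08 m and contact force between the fingers and gauge above 2 N and contact force between gauge and stand below 0.1 N), for 0.1 s.
At the end, for the whole second after the job is handed in: Probe gripped and steady (under 20 mm/s), tip within 10 mm of the ring centre, axis within 0.15 rad of square to the face, plunger in 3 to 9.5 mm, push 1 to 7 N, cover within 12 mm of its start, probe off the stand (distance between gauge_tip and face below 0.01 m and angle between the z axis of gauge and the z axis of face, either way round below 0.15 rad and value of joint plunger between 0.003 and 0.0095 m and contact force between gauge and cover between 1 and 7 N and contact force between the fingers and gauge above 2 N and contact force between gauge and stand below 0.1 N and linear speed of gauge below 0.02 m/s and distance of cover from where it was at the start of the episode below 0.012 m); the arm keeps its last pose, push and grip.
It fails at once if the probe presses on the cover with more than 15 N (contact force between gauge and cover above 15 N).
It fails at once if the probe touches the cover outside the ring (contact force between gauge and cover above 0.3 N and distance between gauge_tip and face above 0.02 m).
It fails at once if the robot's arm or gripper touches the cover (contact force between any of the fingers, the arm and cover above 0.5 N).
It fails at once if the cover is shifted by more than 12 mm (distance of cover from where it was at the start of the episode above 0.012 m).
It fails at once if a bystander is shifted by more than 20 mm (distance of any of label_roll, carton, parts_bin from where it was at the start of the episode above 0.02 m).
It also fails if it takes over 38 s, if anything falls off the work surface, if the arm or the gripper's body presses on something with over 40 N, if the wrist force passes 120 N, or if a joint passes its speed limit or range.

## Robot

A 6-joint arm with a two-finger parallel gripper is mounted at the origin on the work surface. World frame = base frame: x ahead of the robot, y to its left, z up, the work surface at z = 0. Lengths are in mm, angles in rad, forces in N, time in s.
With the tool pointing down it reaches from about 300 to 775 mm from the base axis. Payload 14.6 kg.
Tool frame: the origin (TCP) lies midway between the tips of the shut fingers; the grasp point (between the pads) lies 19 mm behind it; y points along the fingers, z is the direction in which the jaws open and shut, and the axes are right-handed (so a half turn about y gives the same grasp; the last joint's range is limited). The gripper opens to 94 mm and grips with 3 to 60 N. Pads are 16 mm wide; open, the fingers measure 119 mm over their backs; the gripper's body (75 mm by 177 mm) begins 78 mm behind the grasp point.
Start: joints at [-1.208, 0.3, 1.521, -0, 1.321, -0.067], TCP at [229.171, -499.97, 205.446] pointing down, gripper open.
Joint ranges: [-3.03, 3.03], [-0.79, 2.21], [0.23, 2.52], [-1.04, 4.18], [0, 3.07], [-2.55, 2.55]. Speed limits (rad/s): [2.22, 2.22, 2.57, 3.14, 3.14, 3.14].

## Interface

Orientations are given as [roll, pitch, yaw] about the fixed x, y, z axes, in that order (R = Rz(yaw) Ry(pitch) Rx(roll)).
In Python, from cell import manip gives the robot as it stands.
- The arm moves only by the tool play_rows, never from a script. Its argument "series" is a list of rows, each a list of 3 entries, a list of its own where there are three numbers: the shift along the tool's x, y, z in m, then the turn about the tool's y in rad, then the closure, from 0 (fully open) to 1 (shut). In form: [[[dx, dy, dz], twist, grip], ...]. A call has 1 to 20 rows; each row is the pose to reach, as a shift and turn from the pose measured when the call began, along the tool's axes at that moment; what a row does not reach only later rows make up. A row lasts 1/10 s, in which the tool goes at most 50 mm and 8.59 degrees, less where a joint would pass 70% of its speed; a pose out of reach is approached as far as the arm can. A call with a gripper value outside its range is refused whole. The fingers move at their own pace and stop on an object; "squeeze" is the grip in N (left out, the last holds). Time passes only in rows, so rows that repeat a pose let the fingers close. It gives the time, the measured TCP pose, the force and the opening at its end, in the units of the state.
- manip.read_state(): the state, without advancing time (a new reading comes with each control period).
- manip.camera(name): name is "scene" or "top" or "wrist"; returns the picture (384x512x3 uint8, red, green, blue); there is no depth.
- manip.camera_params(name): a dict with "K" (3x3 intrinsics, pixels), "rvec" (rotation vector, rad) and "tvec" (3), from world to camera coordinates, as OpenCV has them. Camera axes: x right, y down, z forward; pixel columns grow to the right and rows downward; lengths in mm; the calibration is good to about 2 mm. A picture is of the moment at which its call begins: read the wrist's pose just before it. camera_params takes no time and is no camera call; for the wrist camera it gives the pose at the moment of the call.
- manip.sign_off(): hands the job in, once; it reports no verdict.
The state is a dict: "clock": time; "joints": joint angles; "qd": joint speeds; "effort": joint torques, N m; "eef_pos": TCP position; "eef_rot": TCP orientation; "wrist_force": force on the tool from outside, world axes, zero at the start; "moment": the same for the moment, N m; "finger_gap": finger opening in mm.
Only numpy, scipy, OpenCV 4.12 (cv2) and the standard library are available. Lean on these libraries where they do the work, as an engineer would, in place of code of your own. Each camera call takes 0.05 s, during which the arm holds its last target. There are 200 camera calls.

## Working session

There is one attempt and no reset: what is moved stays moved. The work goes in short steps, Python scripts to look and compute and a tool call to move; the robot and the scene stay as the last step left them, time stands still between calls to the robot, and variables do not carry over. Pictures are saved under pics/ and viewed, about 8 in all and at most 12, crops included, and the job is handed in when it is done.

Besides the shell and the picture viewer there is one more tool, called after "Emit:" by a JSON object that holds its "name" and its "arguments". play_rows: Moves the arm, as the interface text tells. Its arguments: {"type":"object","properties":{"series":{"type":"array","items":{"type":"array"}},"squeeze":{"type":"number"}},"required":["series"]}

```bash
mkdir -p pics; ls; python3 - <<'E'
from cell import manip
import cv2,numpy as np
np.set_printoptions(suppress=True,precision=3)
print(manip.read_state())
for n in("scene","top","wrist"):
    p=manip.camera_params(n);print(n,p)
    im=manip.camera(n);cv2.imwrite(f"pics/{n}0.png",im[:,:,::-1])
a=cv2.imread("pics/scene0.png");b=cv2.imread("pics/top0.png")
E
```

```text
pics
{'clock': 0.0, 'joints': array([-1.208,  0.3  ,  1.522,  0.   ,  1.321, -0.067]), 'qd': array([ 0.   ,  0.002,  0.001, -0.001, -0.   , -0.   ]), 'effort': array([ -0.001, -53.18 , -35.274,   0.071,   0.024,  -0.   ]), 'eef_pos': array([ 229.095, -499.727,  204.891]), 'eef_rot': array([-1.572,  0.   , -2.712]), 'wrist_force': array([0.559, 1.11 , 0.21 ]), 'moment': array([0.04 , 0.021, 0.014]), 'finger_gap': 94.22393992914193}
scene {'K': array([[412.437,   0.   , 253.772],
       [  0.   , 412.437, 192.127],
       [  0.   ,   0.   ,   1.   ]]), 'rvec': array([ 1.979,  1.875, -0.479]), 'tvec': array([ -17.867, -511.294, 1582.553])}
top {'K': array([[397.669,   0.   , 256.226],
       [  0.   , 397.669, 196.222],
       [  0.   ,   0.   ,   1.   ]]), 'rvec': array([ 2.121, -2.146,  0.209]), 'tvec': array([ -11.917,  656.497, 1091.987])}
wrist {'K': array([[266.527,   0.   , 257.515],
       [  0.   , 266.527, 195.   ],
       [  0.   ,   0.   ,   1.   ]]), 'rvec': array([-2.455,  1.575,  0.207]), 'tvec': array([-548.894,  -27.528,  391.333])}
```

View pics/scene0.png

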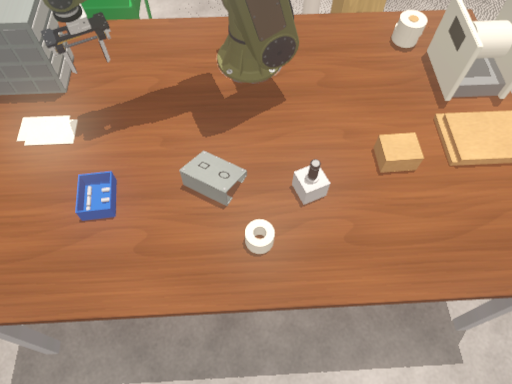

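View pics/top0.png

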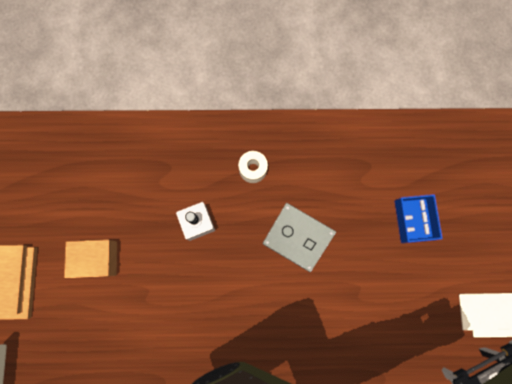

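```bash
cat > h.py <<'E'
import cv2,numpy as np
from cell import manip
np.set_printoptions(suppress=True,precision=4)
def ray(p,uv):
    R=cv2.Rodrigues(np.array(p["rvec"]))[0];c=-R.T@p["tvec"]
    d=R.T@np.linalg.inv(p["K"])@np.array([uv[0],uv[1],1.]);return c,d/np.linalg.norm(d)
def onz(p,uv,z):
    c,d=ray(p,uv);return c+d*(z-c[2])/d[2]
def tri(rs):
    A=sum(np.eye(3)-np.outer(d,d) for c,d in rs);b=sum((np.eye(3)-np.outer(d,d))@c for c,d in rs)
    X=np.linalg.solve(A,b);return X,[np.linalg.norm(np.cross(X-c,d)) for c,d in rs]
def proj(p,X):
    return cv2.projectPoints(np.float64(X).reshape(-1,1,3),p["rvec"],p["tvec"],p["K"],None)[0].reshape(-1,2)
def blobs(g,box,thr,amin=8):
    x0,y0,x1,y1=box
    n,l,s,c=cv2.connectedComponentsWithStats((g[y0:y1,x0:x1]<thr).astype(np.uint8))
    return [(s[i,4],s[i,:4]+[x0,y0,0,0],c[i]+[x0,y0]) for i in range(1,n) if s[i,4]>=amin]
E
python3 - <<'E'
from h import *
out=[]
for n,box in(("top",(265,205,335,270)),("scene",(180,150,246,204))):
    im=cv2.imread(f"pics/{n}0.png");p=manip.camera_params(n)
    g=im[:,:,2]
    for b in blobs(im.min(2)*0+im.max(2),box,90):print(n,b[0],b[1],b[2],onz(p,b[2],59.5))
    c=im[150:275,170:345] if n=="top" else im[140:210,175:335]
    out.append(cv2.resize(c,(800,int(800*c.shape[0]/c.shape[1])),interpolation=cv2.INTER_CUBIC))
cv2.imwrite("pics/crop0.png",out[0][:600]);cv2.imwrite("pics/crop1.png",out[1])
E
```

```text
(no output)
```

View pics/crop0.png

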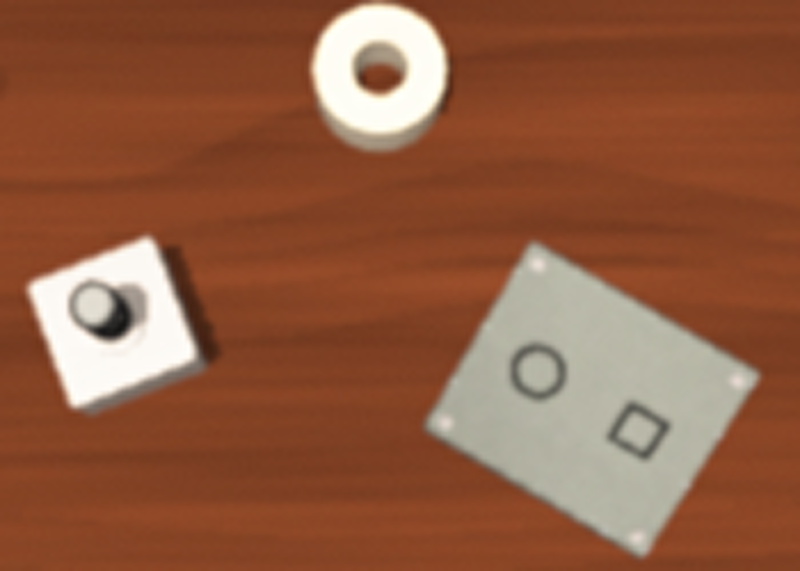

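View pics/crop1.png

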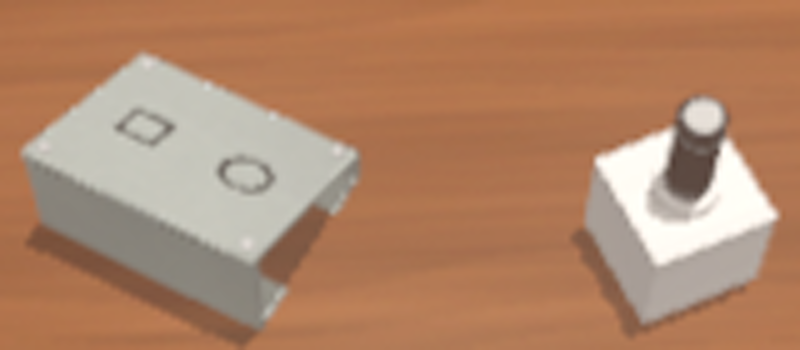

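Top view: ring at about (287.7, 231), square at (309.5, 244), probe cap at (190.5, 216). The scene view shows the tall wall facing away from the robot (+x), and the label roll and bin well clear. Next I get exact points from both views.

```bash
python3 - <<'E'
from h import *
P={n:manip.camera_params(n) for n in("top","scene")}
px={}
for n,bx in(("top",dict(ring=(278,222,297,241),sq=(300,235,319,253))),("scene",dict(ring=(216,169,232,181),sq=(196,159,212,171)))):
    im=cv2.imread(f"pics/{n}0.png").max(2).astype(float)
    for k,(x0,y0,x1,y1) in bx.items():
        w=np.clip(im[y0:y1,x0:x1].max()*0.85-im[y0:y1,x0:x1],0,None)
        # hull centre of dark mark
        m=np.argwhere(w>0.3*w.max())[:,::-1].astype(np.float32)
        (c,s,a)=cv2.fitEllipse(cv2.convexHull(m)) if k=="ring" else cv2.minAreaRect(m)
        px[n,k]=np.array(c)+[x0,y0]; print(n,k,px[n,k],s)
for n,c,s,o in(("top",(94,303),175/800,(170,150)),("scene",(702,116),160/800,(175,140))):
    px[n,"cap"]=(np.array(c)+.5)*s-.5+o
# stand top corners from crops
ct=[(np.array(q)+.5)*175/800-.5+[170,150] for q in((27,287),(151,237),(205,360),(72,408))]
cs=[onz(P["top"],q,75) for q in ct];print("stand",np.mean(cs,0),[np.linalg.norm(cs[i]-cs[i-1]) for i in range(4)])
cs2=[(np.array(q)+.5)*.2-.5+[175,140] for q in((595,160),(777,214),(655,266))]
c2=[onz(P["scene"],q,75) for q in cs2];print("stand sc",(c2[0]+c2[1])/2,np.linalg.norm(c2[0]-c2[2]),np.linalg.norm(c2[1]-c2[2]))
for k,z in(("ring",59.5),("sq",59.5),("cap",153)):
    print(k,tri([ray(P[n],px[n,k]) for n in P]),[onz(P[n],px[n,k],z) for n in P])
E
```

```text
top ring [287.2817 231.0297] (11.841715812683105, 12.257765769958496)
top sq [309.0769 243.8846] (10.53930377960205, 10.261953353881836)
scene ring [223.6676 174.1772] (6.037720680236816, 11.051200866699219)
scene sq [203.6 164.8] (9.838699340820312, 5.366562843322754)
stand [586.627  155.7648  75.    ] [np.float64(80.44250649837679), np.float64(82.09198481615262), np.float64(84.2234540805156), np.float64(85.86780222959511)]
stand sc [584.1158 158.628   75.    ] 79.829796877281 83.14777171522157
ring (array([ 554.0815, -105.8411,   64.1326]), [np.float64(0.4373519159975113), np.float64(0.4373519159974875)]) [array([ 554.483, -106.711,   59.5  ]), array([ 551.2661, -105.6017,   59.5   ])]
sq (array([ 517.0218, -166.6838,   64.0675]), [np.float64(0.32533024523535975), np.float64(0.3253302452353281)]) [array([ 517.2761, -167.6835,   59.5   ]), array([ 514.0857, -166.8124,   59.5   ])]
cap (array([587.8512, 156.082 , 158.256 ]), [np.float64(0.5420254917666933), np.float64(0.5420254917667353)]) [array([588.4937, 156.3325, 153.    ]), array([584.4549, 157.8023, 153.    ])]
```

Emit:
{"name": "play_rows", "arguments": {"series": [[[-0.599,-0.025,-0.4475],-2.164,0],[[-0.599,-0.025,-0.4475],-2.164,0],[[-0.599,-0.025,-0.4475],-2.164,0],[[-0.599,-0.025,-0.4475],-2.164,0],[[-0.599,-0.025,-0.4475],-2.164,0],[[-0.599,-0.025,-0.4475],-2.164,0],[[-0.599,-0.025,-0.4475],-2.164,0],[[-0.599,-0.025,-0.4475],-2.164,0],[[-0.599,-0.025,-0.4475],-2.164,0],[[-0.599,-0.025,-0.4475],-2.164,0],[[-0.599,-0.025,-0.4475],-2.164,0],[[-0.599,-0.025,-0.4475],-2.164,0],[[-0.599,-0.025,-0.4475],-2.164,0],[[-0.599,-0.025,-0.4475],-2.164,0],[[-0.599,-0.025,-0.4475],-2.164,0],[[-0.599,-0.025,-0.4475],-2.164,0],[[-0.599,-0.025,-0.4475],-2.164,0],[[-0.599,-0.025,-0.4475],-2.164,0]]}}

```text
clock: 1.95
eef_pos: [586.8, 155.7, 230.3]
eef_rot: [-1.571, 0.001, -0.549]
wrist_force: [0.5, -0.5, -0.5]
finger_gap: 93.9
```

```bash
python3 - <<'E'
from h import *
s=manip.read_state();print(s)
p=manip.camera_params("wrist");im=manip.camera("wrist")[:,:,::-1].copy();cv2.imwrite("pics/w1.png",im)
print(p["rvec"],p["tvec"],proj(p,[[587,156.3,153],[587,156.3,75],[553.5,-106.3,60]]))
E
```

```text
{'clock': 1.95, 'joints': array([ 0.1987,  0.4128,  1.3113,  0.0007,  1.418 , -0.8231]), 'qd': array([-0.012 , -0.0138,  0.0029, -0.0002,  0.0006, -0.0016]), 'effort': array([  1.1926, -59.4424, -36.461 ,   0.071 ,   0.0583,   0.0011]), 'eef_pos': array([586.8494, 155.7054, 230.3483]), 'eef_rot': array([-1.5706,  0.0009, -0.5491]), 'wrist_force': array([ 0.4927, -0.5013, -0.5125]), 'moment': array([ 0.0369, -0.1145,  0.0192]), 'finger_gap': 93.9253038924208}
[-2.5396 -1.4234 -0.1827] [-438.8291 -437.5946  309.6464] [[258.2648 201.6986]
 [258.1584 184.8289]
 [ 91.1771 255.809 ]]
```

View pics/w1.png

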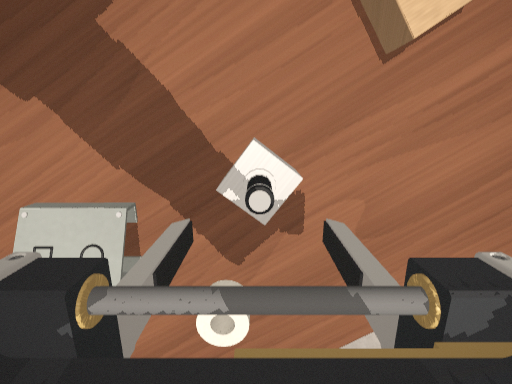

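Cap at (260,202) and ring at (92,254) in the wrist view agree with my predictions to about 1 mm. Descending and gripping.

Emit:
{"name": "play_rows", "arguments": {"series": [[[0,0.04,0],0,0],[[0,0.08,0],0,0],[[0,0.11,0],0,0],[[0,0.131,0],0,0],[[0,0.131,0],0,0],[[0,0.131,0],0,0],[[0,0.131,0],0,1],[[0,0.131,0],0,1],[[0,0.131,0],0,1],[[0,0.131,0],0,1],[[0,0.131,0],0,1],[[0,0.131,0],0,1],[[0,0.131,0],0,1],[[0,0.131,0],0,1],[[0,0.131,0],0,1],[[0,0.131,0],0,1]], "squeeze": 10}}

```text
clock: 3.6
eef_pos: [586.9, 155.7, 99.7]
eef_rot: [-1.57, 0.001, -0.549]
wrist_force: [1.3, 1.2, 0.0]
finger_gap: 29.5
```

Emit:
{"name": "play_rows", "arguments": {"series": [[[0,-0.01,0],0,1],[[0,-0.02,0],0,1],[[0,-0.03,0],0,1],[[0,-0.03,0],0,1],[[0,-0.03,0],0,1],[[-0.004,-0.03,0],0,1],[[-0.008,-0.03,0],0,1],[[-0.012,-0.03,0],0,1],[[-0.016,-0.03,0],0,1],[[-0.02,-0.03,0],0,1],[[-0.02,-0.03,0],0,1]]}}

```text
clock: 4.7
eef_pos: [569.4, 166.5, 129.7]
eef_rot: [-1.57, 0.001, -0.549]
wrist_force: [0.9, 0.5, -1.0]
finger_gap: 30.3
```

```bash
python3 - <<'E'
from h import *
s=manip.read_state();print(s["eef_pos"],s["wrist_force"],s["moment"],s["finger_gap"])
im=manip.camera("scene")[:,:,::-1];c=im[130:220,255:375]
c=cv2.resize(c,(600,450),interpolation=cv2.INTER_CUBIC)
cv2.imwrite("pics/s2.png",c)
E
```

```text
[569.4194 166.4757 129.6736] [ 0.9438  0.5416 -1.0043] [ 0.1952 -0.4916 -0.0037] 30.286644740437474
```

View pics/s2.png

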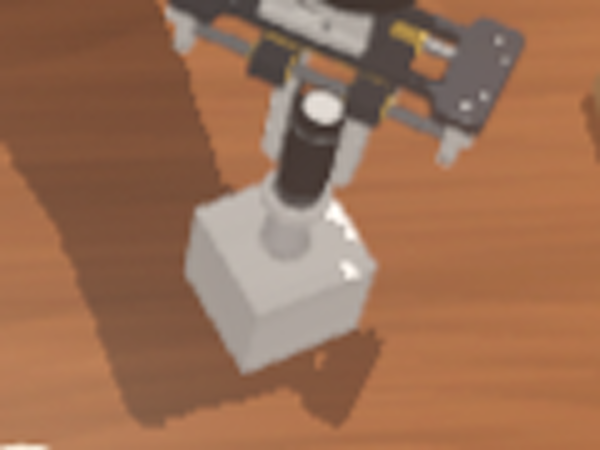

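Emit:
{"name": "play_rows", "arguments": {"series": [[[-0.004,-0.001,0],0,1],[[-0.008,-0.002,0],0,1],[[-0.012,-0.003,0],0,1],[[-0.017,-0.003,0],0,1],[[-0.017,-0.003,0],0,1],[[-0.017,-0.003,0],0,1],[[-0.017,-0.003,0],0,1]], "squeeze": 10}}

```text
clock: 5.45
eef_pos: [554.9, 175.2, 132.6]
eef_rot: [-1.571, 0.001, -0.549]
wrist_force: [-0.0, 0.5, -2.1]
finger_gap: 29.8
```

Emit:
{"name": "play_rows", "arguments": {"series": [[[-0.01,-0.02,0],0,1],[[-0.02,-0.04,0],0,1],[[-0.025,-0.07,0],0,1],[[-0.025,-0.1,0],0,1],[[-0.025,-0.12,0],0,1],[[-0.025,-0.12,0],0,1],[[-0.025,-0.12,0],0,1],[[-0.025,-0.12,0],0,1]], "squeeze": 30}}

```text
clock: 6.25
eef_pos: [533.3, 187.9, 250.9]
eef_rot: [-1.572, 0.003, -0.549]
wrist_force: [0.2, -0.3, -1.6]
finger_gap: 29.0
```

```bash
python3 - <<'E'
from h import *
s=manip.read_state();print(s["eef_pos"],s["eef_rot"],s["wrist_force"],s["moment"],s["finger_gap"],s["clock"])
e=s["eef_pos"];g=e+[0,0,19]
ca,sa=np.cos(-.549),np.sin(-.549);tx=np.array([ca,sa,0])
th=np.radians(25);a=-np.sin(th)*tx+[0,0,np.cos(th)]
cs=[]
for n in("scene","top"):
    im=manip.camera(n)[:,:,::-1].copy();cv2.imwrite(f"pics/{n}3.png",im)
    p=manip.camera_params(n);q=proj(p,[g,g-110*a,g+35*a]);print(n,q)
    x,y=q.mean(0).astype(int);c=im[y-45:y+45,x-30:x+50] if n=="scene" else im[y-45:y+45,x-40:x+40]
    print("origin",n,x,y);cs.append(cv2.resize(c,(400,450),interpolation=cv2.INTER_CUBIC))
cv2.imwrite("pics/c3.png",np.hstack(cs))
E
```

```text
[533.253  187.9439 250.9013] [-1.5724  0.0032 -0.5492] [ 0.2091 -0.2556 -1.6219] [ 0.0691 -0.1164 -0.0062] 29.02255924963027 6.25
scene [[329.8951 121.9468]
 [317.3936 155.9189]
 [334.1999 110.2486]]
origin scene 327 129
top [[168.4865 233.1281]
 [186.2089 221.0482]
 [161.9616 237.5756]]
origin top 172 230
```

View pics/c3.png

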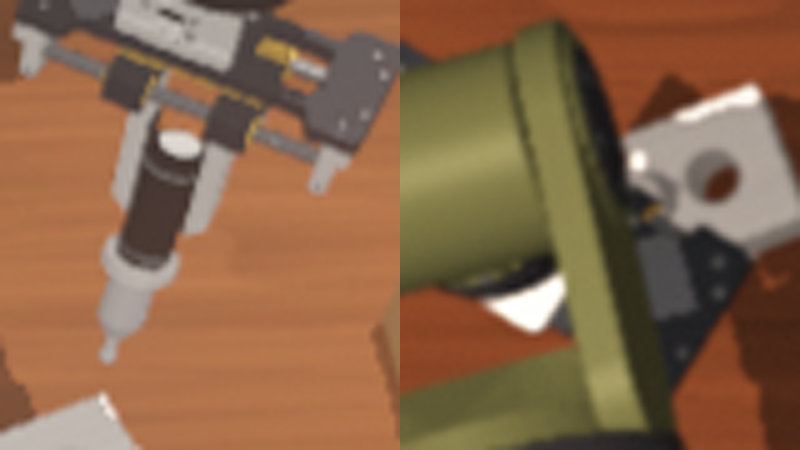

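Probe is out, tilted; scene crop shows cap at (333.0,112.7), ball tip at (318.6,156.4) px. A wrist view gives the second angle for the tilt.

```bash
python3 - <<'E'
from h import *
s=manip.read_state();g=s["eef_pos"]+[0,0,19]
p=manip.camera_params("wrist");im=manip.camera("wrist")[:,:,::-1].copy();cv2.imwrite("pics/w3.png",im)
ca,sa=np.cos(-.549),np.sin(-.549);tx=np.array([ca,sa,0])
ps=manip.camera_params("scene")
for d in(20,25,30):
    th=np.radians(d);a=-np.sin(th)*tx+[0,0,np.cos(th)]
    print(d,proj(p,[g-110*a,g+35*a,g-43*a]).ravel(),proj(ps,[g-110*a,g+35*a]).ravel())
c=im[100:384,130:390];cv2.imwrite("pics/w3c.png",cv2.resize(c,None,fx=2.1,fy=2.1,interpolation=cv2.INTER_CUBIC))
E
```

```text
20 [257.8013 234.0996 257.441  248.5281 257.6942 238.3859] [318.5178 154.3356 333.9043 110.6421]
25 [257.7972 243.2384 257.4446 242.6199 257.6919 243.0536] [317.4311 155.8878 334.2463 110.1989]
30 [257.7921 252.4879 257.4496 236.76   257.6889 247.7494] [316.4209 157.2142 334.5536 109.8482]
```

View pics/w3c.png

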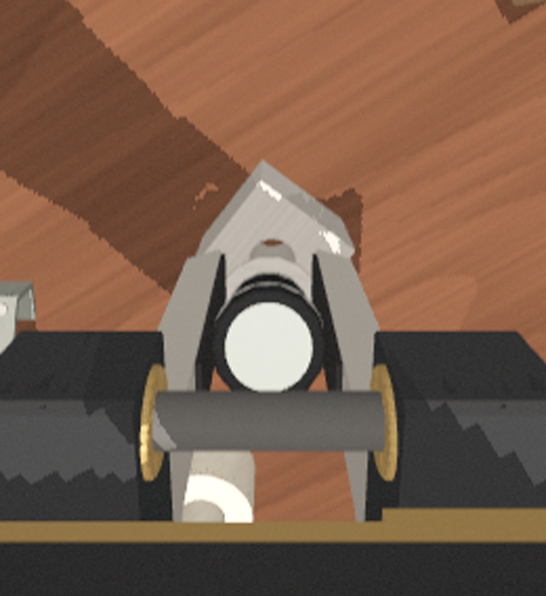

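```bash
cat >> h.py <<'E'
from scipy.optimize import least_squares
def fit(obs,g,yaw=-.549):
    "obs: (camparams, distance along axis from grip centre, pixel) -> tilt deg, slip up axis, offset along tool x, offset tool z"
    tx=np.array([np.cos(yaw),np.sin(yaw),0]);tz=np.array([-tx[1],tx[0],0])
    def X(v,k):
        a=-np.sin(v[0])*tx+np.array([0,0,np.cos(v[0])]);return g+v[2]*tx+v[3]*tz+(v[1]+k)*a
    f=lambda v:np.concatenate([(proj(p,X(v,k))[0]-uv) for p,k,uv in obs]+[v[1:]*0.02])
    r=least_squares(f,[.3,0,0,0]);v=r.x
    return np.degrees(v[0]),v[1:],r.fun,X(v,-110)
E
python3 - <<'E'
from h import *
s=manip.read_state();g=s["eef_pos"]+[0,0,19]
p=manip.camera_params("wrist");ps=manip.camera_params("scene")
o=[(p,35,(257.6,265.2)),(ps,35,(333,112.6)),(ps,-108,(318.6,156))]
print(fit(o,g)); print(fit(o[:1]+o[2:],g)); print(fit(o[1:],g))
p0=(p["rvec"],);R=cv2.Rodrigues(p["rvec"])[0];print("wrist cam",-R.T@p["tvec"], R@(g+[0,0,35])+p["tvec"], "depth from dia",266.5*30/(108/2.1))
for d in (0,10,20):
    th=np.radians(d);tx=np.array([np.cos(-.549),np.sin(-.549),0]);a=-np.sin(th)*tx+[0,0,np.cos(th)]
    print(d,proj(p,[g+35*a,g-35*a,g-43*a+21*(np.cos(th)*tx+[0,0,np.sin(th)])]).ravel())
E
```

```text
(np.float64(19.136237213912096), array([1.058 , 8.8265, 0.1828]), array([ 0.2157, -0.0261, -0.2675,  0.0915, -0.7751, -0.5233,  0.0212,
        0.1765,  0.0037]), array([571.5793, 164.9153, 167.6326]))
(np.float64(11.59952421045692), array([-12.5757,   8.3437,   0.0557]), array([ 0.0176, -0.0012, -0.0745, -0.0474, -0.2515,  0.1669,  0.0011]), array([561.6608, 170.8337, 150.4823]))
(np.float64(19.45038868199349), array([1.8197, 9.4704, 1.7814]), array([ 0.3186,  0.2111, -0.3445, -0.2365,  0.0364,  0.1894,  0.0356]), array([573.2273, 165.7811, 168.5482]))
wrist cam [470.1074 227.1409 431.6025] [ -0.025   40.2368 140.7774] depth from dia 155.45833333333334
0 [257.4681 271.1785 257.6703 223.8311 257.6896 244.1462]
10 [257.4661 260.264  257.6707 231.3419 257.6834 254.4042]
20 [257.4687 248.6144 257.669  239.1105 257.6747 264.6679]
```

Emit:
{"name": "play_rows", "arguments": {"series": [[[0,0,0],0.14,1],[[0,0,0],0.28,1],[[0,0,0],0.42,1],[[0,0,0],0.56,1],[[0,0,0],0.7,1],[[0,0,0],0.84,1],[[0,0,0],0.98,1],[[0,0,0],1.02,1],[[0,0,0],1.02,1],[[0,0,0],1.02,1]]}}

```text
clock: 7.4
eef_pos: [533.4, 188.0, 251.2]
eef_rot: [-1.574, 0.0, -1.568]
wrist_force: [-0.3, 0.7, -1.5]
finger_gap: 29.5
```

```bash
python3 - <<'E'
from h import *
s=manip.read_state();print(s["eef_pos"],s["eef_rot"],s["finger_gap"],s["clock"]);g=s["eef_pos"]+[0,0,19]
yaw=s["eef_rot"][2];p=manip.camera_params("scene");im=manip.camera("scene")[:,:,::-1].copy();cv2.imwrite("pics/s4.png",im)
tx=np.array([np.cos(yaw),np.sin(yaw),0])
for d in(10,15,20,25,30):
    th=np.radians(d);a=-np.sin(th)*tx+[0,0,np.cos(th)];q=proj(p,[g-108*a,g+35*a,g]);print(d,q.ravel(),np.degrees(np.arctan2(*(q[1]-q[0]))))
x,y=q[2].astype(int);x0,y0=x-40,y-30
cv2.imwrite("pics/s4c.png",cv2.resize(im[y0:y0+75,x0:x0+90],None,fx=8,fy=8,interpolation=cv2.INTER_CUBIC));print(x0,y0)
E
```

```text
[533.4258 188.0036 251.1933] [-1.574   0.0004 -1.5676] 29.5172175635305 7.4
10 [317.2015 145.7167 334.5494 113.3333 329.9456 121.9273] 151.8218333094717
15 [314.122  145.4402 335.648  113.4538 329.9456 121.9273] 146.0605114388113
20 [311.1413 144.9968 336.7004 113.6403 329.9456 121.9273] 140.8160486710811
25 [308.2777 144.388  337.6981 113.8911 329.9456 121.9273] 136.02918140429682
30 [305.5493 143.6159 338.6331 114.204  329.9456 121.9273] 131.63742114641252
289 91
```

View pics/s4c.png

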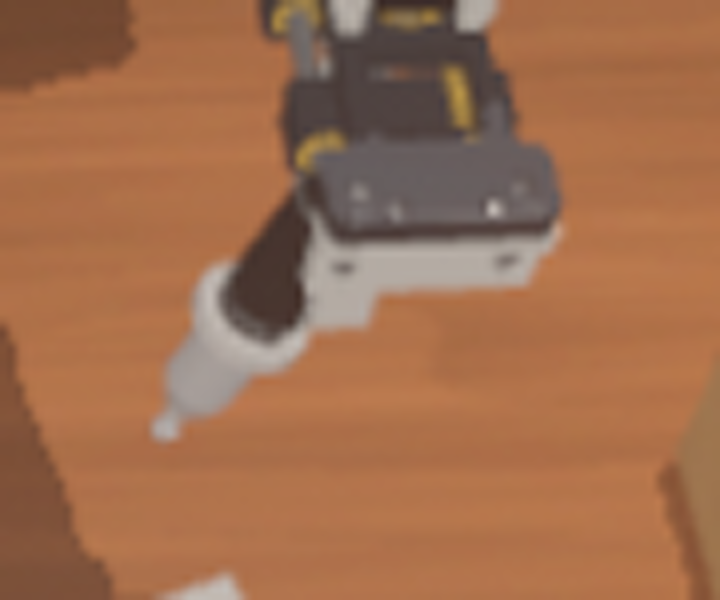

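Tip at (309.3,144.7) and the axis slope give a tilt of about 18.5°, so more tilt is needed. I'll push the barrel against the stand's outer top edge, approaching from its −y side.

Emit:
{"name": "play_rows", "arguments": {"series": [[[0.035,0,0.035],-0.14,1],[[0.0748,0,0.0702],-0.28,1],[[0.0748,0,0.0702],-0.378,1],[[0.0748,0,0.0702],-0.378,1],[[0.0748,0,0.0702],-0.378,1],[[0.0748,0.03,0.0702],-0.378,1],[[0.0748,0.07,0.0702],-0.378,1],[[0.0748,0.1,0.0702],-0.378,1],[[0.0748,0.126,0.0702],-0.378,1],[[0.0748,0.126,0.0702],-0.378,1],[[0.0748,0.126,0.0702],-0.378,1],[[0.0748,0.126,0.0702],-0.378,1]]}}

```text
clock: 8.65
eef_pos: [604.1, 114.0, 127.1]
eef_rot: [-1.571, 0.001, -1.19]
wrist_force: [-0.8, 0.7, -1.5]
finger_gap: 29.5
```

Emit:
{"name": "play_rows", "arguments": {"series": [[[-0.01,0,0],0,1],[[-0.02,0,0],0,1],[[-0.024,0,0],0,1],[[-0.028,0.001,0],0,1],[[-0.032,0.002,0],0,1],[[-0.0365,0.003,0],0,1],[[-0.0365,0.003,0],0,1],[[-0.0365,0.003,0],0,1],[[-0.0365,0.003,0],0,1]], "squeeze": 10}}

```text
clock: 9.55
eef_pos: [590.6, 147.7, 124.1]
eef_rot: [-1.571, 0.001, -1.19]
wrist_force: [1.1, -0.1, -1.9]
finger_gap: 30.0
```

```bash
cat > look.py <<'E'
from h import *
import sys
s=manip.read_state();print(s["eef_pos"],s["eef_rot"],s["wrist_force"],s["finger_gap"],s["clock"]);g=s["eef_pos"]+[0,0,19]
yaw=s["eef_rot"][2];p=manip.camera_params("scene");im=manip.camera("scene")[:,:,::-1].copy();cv2.imwrite(f"pics/{sys.argv[1]}.png",im)
tx=np.array([np.cos(yaw),np.sin(yaw),0])
for d in(15,20,25,30):
    th=np.radians(d);a=-np.sin(th)*tx+[0,0,np.cos(th)];G=g+27*np.array([0,0,1])-27*a
    q=proj(p,[G-105*a,G-39*a,G]);print(d,q.ravel(),np.degrees(np.arctan2(*(q[1]-q[0]))))
x,y=q[2].astype(int);x0,y0=x-45,y-30
cv2.imwrite(f"pics/{sys.argv[1]}c.png",cv2.resize(im[y0:y0+75,x0:x0+90],None,fx=8,fy=8,interpolation=cv2.INTER_CUBIC));print(x0,y0)
E
python3 look.py s5
```

```text
[590.5593 147.6996 124.0723] [-1.5709  0.0009 -1.1902] [ 1.0698 -0.1373 -1.8647] 30.01452697428232 9.55
15 [297.1458 188.4691 304.5064 175.5318 309.1628 167.3478] 150.36224801578993
20 [294.0599 189.221  302.9165 175.8944 308.5005 167.4921] 146.39277520833784
25 [291.0758 189.7841 301.3894 176.1528 307.8672 167.5913] 142.8882861557207
30 [288.2124 190.1522 299.9358 176.3046 307.2673 167.6446] 139.74883054067936
262 137
```

View pics/s5c.png

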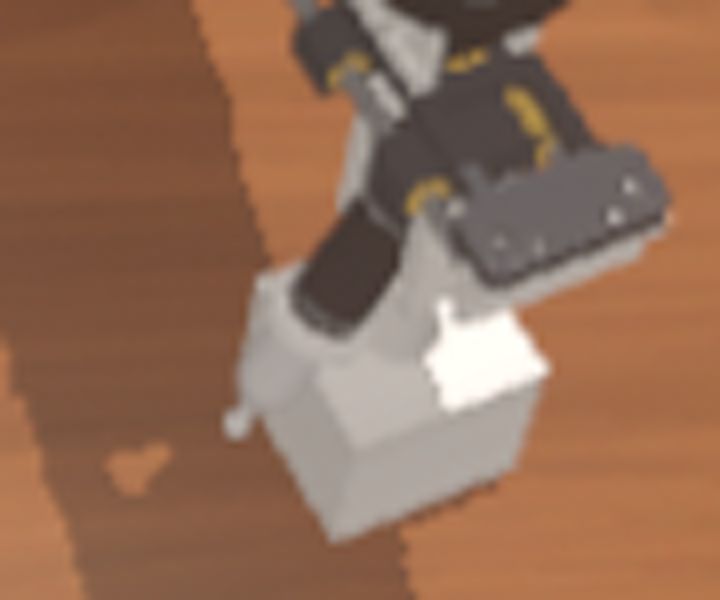

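Tip at (291.4,189.7) px against (291.1,189.8) predicted for 25°: the tilt is right. Tighten, back off and lift.

Emit:
{"name": "play_rows", "arguments": {"series": [[[0,0,0],0,1],[[0,0,0],0,1],[[0.01,-0.003,0],0,1],[[0.02,-0.005,0],0,1],[[0.03,-0.02,0],0,1],[[0.03,-0.05,0],0,1],[[0.03,-0.09,0],0,1],[[0.03,-0.12,0],0,1],[[0.03,-0.12,0],0,1],[[0.03,-0.12,0],0,1],[[0.03,-0.12,0],0,1]], "squeeze": 40}}

```text
clock: 10.7
eef_pos: [601.4, 119.3, 242.4]
eef_rot: [-1.573, 0.002, -1.191]
wrist_force: [-0.8, 0.6, -1.0]
finger_gap: 29.6
```

```bash
cat > to.py <<'E'
from h import *
import sys
t=np.array(eval(sys.argv[1]));yaw=float(sys.argv[2]);s=manip.read_state();y=s["eef_rot"][2];d=t-s["eef_pos"]
print(s["eef_pos"],s["eef_rot"],s["wrist_force"],s["finger_gap"])
print("tool",[d[0]*np.cos(y)+d[1]*np.sin(y),-d[2],-d[0]*np.sin(y)+d[1]*np.cos(y)],"twist",-(yaw-y))
E
python3 to.py "[489.9,-67.3,240]" -.548
```

```text
[601.3983 119.2971 242.4422] [-1.5733  0.0015 -1.1905] [-0.7846  0.6386 -1.0296] 29.596002289827247
tool [np.float64(131.88197655971376), np.float64(2.4421546247150445), np.float64(-172.79321288344016)] twist -0.6425232135854777
```

Emit:
{"name": "play_rows", "arguments": {"series": [[[0.02,0,-0.026],-0.1,1],[[0.04,0,-0.052],-0.2,1],[[0.06,0,-0.078],-0.3,1],[[0.08,0,-0.104],-0.4,1],[[0.1,0.002,-0.13],-0.5,1],[[0.12,0.002,-0.156],-0.6,1],[[0.132,0.002,-0.173],-0.643,1],[[0.132,0.002,-0.173],-0.643,1],[[0.132,0.002,-0.173],-0.643,1],[[0.132,0.002,-0.173],-0.643,1],[[0.132,0.002,-0.173],-0.643,1]]}}

```text
clock: 11.8
eef_pos: [490.0, -66.8, 240.3]
eef_rot: [-1.572, 0.003, -0.547]
wrist_force: [0.2, -0.1, -1.5]
finger_gap: 29.8
```

```bash
cat > look2.py <<'E'
from h import *
import sys
s=manip.read_state();print(s["eef_pos"],s["eef_rot"],s["wrist_force"],s["finger_gap"],s["clock"]);g=s["eef_pos"]+[0,0,19]
yaw=s["eef_rot"][2];tx=np.array([np.cos(yaw),np.sin(yaw),0]);cs=[]
for n in("scene","wrist"):
    p=manip.camera_params(n);im=manip.camera(n)[:,:,::-1].copy();cv2.imwrite(f"pics/{n}_{sys.argv[1]}.png",im)
    print("ring",proj(p,[553.7,-106.3,60]))
    for d in(20,25,30):
        th=np.radians(d);a=-np.sin(th)*tx+[0,0,np.cos(th)];G=g+27*np.array([0,0,1])-27*a
        q=proj(p,[G-105*a,G-39*a,G+35*a]);print(n,d,q.ravel())
    if n=="scene":
        x0,y0=int(q[0,0])-35,int(q[0,1])-50;c=cv2.resize(im[y0:y0+75,x0:x0+66],(528,600),interpolation=cv2.INTER_CUBIC);print(x0,y0)
    else: c=cv2.resize(im[100:384,195:320],(264,600),interpolation=cv2.INTER_CUBIC)
    cs.append(c)
cv2.imwrite(f"pics/l_{sys.argv[1]}.png",np.hstack(cs))
E
python3 look2.py a; python3 to.py "[489.9,-67.3,174]" -.548
```

```text
[490.0173 -66.8008 240.2874] [-1.572   0.0033 -0.547 ] [ 0.202 -0.093 -1.529] 29.779587811147103 11.8
ring [[223.4457 174.7803]]
scene 20 [226.8768 148.3504 229.8788 129.3799 233.5362 106.2674]
scene 25 [224.9316 150.1544 228.8829 130.243  233.6602 106.1694]
scene 30 [223.0156 151.6906 227.9105 130.9553 233.78   106.092 ]
188 101
ring [[257.4948 232.0077]]
wrist 20 [257.8464 243.1598 257.7687 250.1913 257.595  265.8898]
wrist 25 [257.8387 254.3532 257.7633 257.5159 257.5961 264.5321]
wrist 30 [257.83   265.7526 257.7572 264.9438 257.5974 263.168 ]
[489.9541 -66.9509 240.4255] [-1.572   0.0031 -0.5469] [ 0.4721 -0.2192 -2.3144] 29.178003762781287
tool [np.float64(0.13528170479344673), np.float64(66.42554193816576), np.float64(-0.32628889590121674)] twist 0.0011262985037845397
```

View pics/l_a.png

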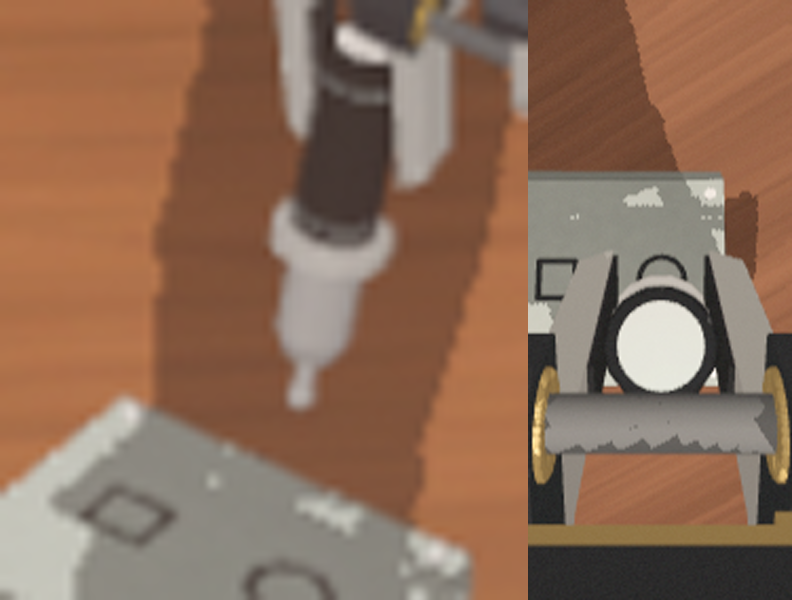

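Tip at (225.6,150.7) px agrees with the model to within about 2 mm; the ring lies below it. Descend to the stand-off and go in along the normal.

Emit:
{"name": "play_rows", "arguments": {"series": [[[0,0.02,-0.001],0,1],[[0,0.045,-0.001],0,1],[[0,0.066,-0.001],0,1],[[0,0.066,-0.001],0,1],[[0.004,0.075,-0.001],0,1],[[0.008,0.083,-0.001],0,1],[[0.0115,0.0915,-0.001],0,1],[[0.0115,0.0915,-0.001],0,1],[[0.0115,0.0915,-0.001],0,1],[[0.0115,0.0915,-0.001],0,1]]}}

```text
clock: 12.9
eef_pos: [499.1, -73.8, 149.3]
eef_rot: [-1.572, 0.003, -0.547]
wrist_force: [-0.1, 0.6, -1.4]
finger_gap: 29.5
```

```bash
python3 look2.py b; python3 - <<'E'
from h import *
F=[]
for i in range(10):
    manip.camera("scene");F.append(manip.read_state()["wrist_force"])
print(np.mean(F,0),np.std(F,0))
E
```

```text
[499.0915 -73.7638 149.2726] [-1.5718  0.0025 -0.5469] [-0.1098  0.5637 -1.4292] 29.54676697869045 12.9
ring [[223.4457 174.7803]]
scene 20 [226.1107 168.2287 228.8989 151.1582 232.2784 130.4674]
scene 25 [224.2771 170.0592 227.9614 152.0441 232.395  130.365 ]
scene 30 [222.4722 171.6484 227.0461 152.7943 232.5076 130.2811]
187 121
ring [[258.3073 254.1184]]
wrist 20 [257.7472 243.1339 257.6564 250.2188 257.4534 266.0382]
wrist 25 [257.7404 254.327  257.6516 257.5435 257.4544 264.6802]
wrist 30 [257.7324 265.7259 257.6458 264.9718 257.4557 263.3158]
[ 0.1579 -0.042  -1.6251] [0.2617 0.2386 0.5296]
```

View pics/l_b.png

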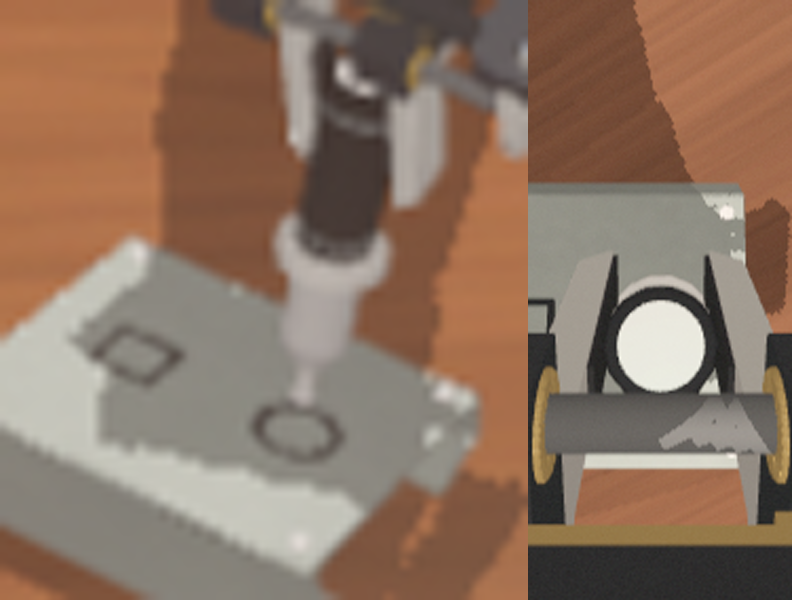

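Ball sits at (225.0,169.7) px, ring centre at (224.1,174.7); their offset matches the plan within 0.3 px. Advancing 15 mm along the normal, slowly.

Emit:
{"name": "play_rows", "arguments": {"series": [[[0.0013,0.0027,0],0,1],[[0.0025,0.0054,0],0,1],[[0.0038,0.0082,0],0,1],[[0.0046,0.01,0],0,1],[[0.0051,0.0109,0],0,1],[[0.0055,0.0118,0],0,1],[[0.0059,0.0127,0],0,1],[[0.0063,0.0136,0],0,1],[[0.0063,0.0136,0],0,1],[[0.0063,0.0136,0],0,1]]}}

```text
clock: 14.5
eef_pos: [504.3, -77.0, 135.4]
eef_rot: [-1.572, 0.003, -0.547]
wrist_force: [-1.4, 0.1, 1.0]
finger_gap: 29.2
```

```bash
cat > f.py <<'E'
from h import *
F=[];M=[]
for i in range(14):
    manip.camera("wrist");s=manip.read_state();F.append(s["wrist_force"]);M.append(s["moment"])
f=np.mean(F,0);n=np.array([-.3607,.2202,.9063])
print(s["clock"],s["eef_pos"],s["eef_rot"],s["finger_gap"],f,"push",(f-[.16,-.04,-1.6])@n,"sd",np.std(np.array(F)@n)/14**.5)
t=s["eef_pos"]+57.9*np.array([np.cos(-.547),np.sin(-.547),0])+[0,0,-78.2];print("free tip rel ring",t-[553.7,-106.3,59.5],(t-[553.7,-106.3,59.5])@n)
E
python3 f.py
```

```text
15.2 [504.289  -77.0031 135.2862] [-1.572   0.0031 -0.5469] 29.275190489980183 [-1.4749  0.4068  0.5153] push 2.605153524068104 sd 0.1567931963447924
free tip rel ring [ 0.0408 -0.8185 -2.4138] -2.382536957865005
```

Emit:
{"name": "play_rows", "arguments": {"series": [[[0.0003,0.0007,0],0,1],[[0.0006,0.0014,0],0,1],[[0.0006,0.0014,0],0,1],[[0.0006,0.0014,0],0,1],[[0.0006,0.0014,0],0,1],[[0.0006,0.0014,0],0,1]]}}

```text
clock: 15.8
eef_pos: [504.8, -77.3, 133.9]
eef_rot: [-1.572, 0.003, -0.547]
wrist_force: [-1.7, 0.8, 1.9]
finger_gap: 29.3
```

```bash
python3 f.py; python3 - <<'E'
from h import *
# cover moved? compare marks/cover mask in top view; probe in scene
for n,(x0,y0,x1,y1) in(("scene",(194,157,213,172)),("scene",(176,148,202,166))):
    a=cv2.imread("pics/scene_b.png")[y0:y1,x0:x1];b=manip.camera(n)[:,:,::-1][y0:y1,x0:x1]
    print(cv2.phaseCorrelate(np.float32(a.mean(2)),np.float32(b.mean(2))))
p=manip.camera_params("scene");im=manip.camera("scene")[:,:,::-1].copy();cv2.imwrite("pics/fin.png",im)
# probe axis now: dark grip mask centroid / principal axis versus tilt model
s=manip.read_state();g=s["eef_pos"]+[0,0,19];yaw=s["eef_rot"][2];tx=np.array([np.cos(yaw),np.sin(yaw),0])
for d in(20,25,30):
    th=np.radians(d);a=-np.sin(th)*tx+[0,0,np.cos(th)];G=g+27*np.array([0,0,1])-27*a
    print(d,proj(p,[G-99*a,G-60*a,G-39*a,G]).ravel())
# barrel mid-lines: bright columns against the shaded cover, rows 150..170
for y in range(146,176,3): print(y,im[y,216:240].max(1))
E
```

```text
16.5 [504.8117 -77.3104 133.8756] [-1.572   0.0031 -0.5469] 29.094564245923554 [-1.6045  0.1902  1.1659] push 3.1938556633865494 sd 0.162576273031248
free tip rel ring [ 0.5634 -1.1257 -3.8244] -3.9171348652243707
((-0.42541541247116577, 0.610746396683596), 0.9290739281972249)
((0.31332853964392804, 0.2911427161555231), 0.9605023762816755)
20 [225.4887 171.0696 227.09   161.244  227.9808 155.7786 229.6909 145.2861]
25 [223.7441 172.8257 225.8695 162.4354 227.0482 156.6729 229.3043 145.644 ]
30 [222.0278 174.353  224.6744 163.4574 226.1375 157.4339 228.9286 145.9437]
146 [123 122 122 122 123 122 122 123  94  71  69  68  70  69  70  70  68  69
  85 161 175 174 167 165]
149 [128 128 128 128 128 128 128 112  81  70  69  70  70  70  70  69  69  68
  96 163 176 176 162 144]
152 [123 123 123 123 123 132 138 101  73  70  70  71  71  70  70  70  69  86
 119 127 127 127 126 126]
155 [128 127 128 128 142 171 166 122  94  92  92  81  75  72  74  78  95 150
 146 131 127 127 127 127]
158 [139 139 138 138 134 166 181 183 182 171 149 141 136 134 147 150 173 177
 150 130 126 126 127 129]
161 [139 139 138 138 138 138 158 168 177 183 182 181 180 178 173 164 147 133
 128 128 128 128 128 128]
164 [138 138 139 139 138 144 162 171 174 174 173 171 168 160 143 136 136 132
 130 126 124 124 124 124]
167 [142 140 139 139 138 154 168 172 175 174 171 168 163 150 139 136 136 135
 135 135 136 136 135 131]
170 [140 140 140 140 139 139 137 151 160 160 158 151 140 138 137 136 136 137
 137 137 137 137 136 136]
173 [140 140 120  89 110 135 143 173 180 162 131 102 103 132 138 138 138 137
 137 136 137 137 137 136]
```

```bash
python3 - <<'E'
from h import *
im=manip.camera("scene")[:,:,::-1]
for i in(cv2.imread("pics/scene0.png"),cv2.imread("pics/scene_b.png"),im):
    w=i.max(2)[159:171,196:212].astype(float);w=np.clip(cv2.blur(w,(15,15))-15-w,0,None);ys,xs=np.mgrid[159:171,196:212]
    print("square",(w*xs).sum()/w.sum(),(w*ys).sum()/w.sum())
s=manip.read_state();print(s["clock"],s["qd"].round(4))
manip.sign_off()
E
```

```text
square 203.93945596332156 164.95846381617102
square 202.9236822138296 164.88279524974638
square 202.79506415259 164.859997146909
16.7 [-0.0003 -0.0007  0.0011  0.0009  0.0001 -0.0002]
the job is handed in; nothing more can be done
```

I handed the job in at 16.7 s with the probe still gripped and pressed on the ring at about 3.2 N; no verdict came back.

**How it was done:** The moves cannot tilt the tool, so I gripped the probe lightly and turned it in the pads. I did this first against the rim of the stand's hole, to about 19°, then against the stand's outer top edge, to about 25°. I then gripped it at 40 N and pressed the tip onto the ring along the face's normal.

**Last checks:**
- **Push and plunger:** 3.2 ± 0.2 N, which means the plunger is about 6 mm in. The depth comes from the spring rate; I did not see it directly.
- **Tilt:** the ball in the scene picture is within about 0.5 px of where a 25° tilt puts it. I trust the tilt to about 2–3°.
- **Ring centre:** the tip is within about 2–3 mm by calculation.
- **Stillness:** the arm was at rest.
- **Cover:** the square mark moved 0.13 px between just before contact and the end.

**Checks that disagreed:**
- The square mark also reads 1 px (about 3 mm) off the first picture. That gap was already there before contact, when the gripper's shadow lay on the cover, so I put it down to the shadow.
- A cruder image comparison gave shifts of 0.4–0.7 px in conflicting directions.
- Contact came about 2 mm earlier than my model predicted, so I set the final depth by force.
- The measured force leaned about 38° from vertical at the first press and about 31° at the end, against the ideal 25°. That is probably noise or friction.

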